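Take the keyhole-hung caddy off its screws and stand it on the cork pad

TASK

Take the small wooden caddy down from its stand: lift it, shift it sideways until the big holes of its dark steel keyhole strip are over the screw heads, and pull it off towards you. Then set it down gently, upright, on the middle of the round cork pad, with the yellow bottle and the eraser still in it, and let go. Leave the sanding block, the yellow chisel and the loose offcut where they are.

Things in the scene. Friction and masses are not known exactly. Their poses are not given: they have to be found in the camera images.
- stand: Fixed wooden stand: upright board 270 mm wide, 18 mm thick, top 155 mm above the table, on a 14 mm high base reaching 23 mm before and 113 mm behind the board's face. Origin: on the table, mid-width, in the plane of the board's front face. -x points out of that face (towards the robot), y to the left along the board, z up. Turned up to 0.35 rad; left or right of the pad.
- screw_left (a point): Left of the two brass screws that stick out of the stand's front face, at y = +68 mm, 135 mm above the table: shank 7 mm thick, 8.5 mm long, then a round head 19 mm across, 5 mm thick. The point: on the screw's axis at the back of its head, 8.5 mm before the board. Axes as the stand's.
- screw_right (a point): Right screw, the same, at y = -68 mm of the stand. The point: on its axis at the back of its head, 8.5 mm before the board. Axes as the stand's.
- caddy: Loose open wooden box, 0.3 kg, hung on the stand: 64 mm deep (x), 56 wide (y), 95 high, walls 5 mm, floor 8. Origin: centre of its underside; -x its front, z up. Hung, its origin is about (-38.5, 0, 55) mm in the stand's frame, 2.5 mm play along x. Grip near the rim across its 56 mm width, fingers outside. Steel strip on its back: x 32 to 38, y -114 to 114, z 40 to 100 mm, with two equal keyholes.
- hole_left (a point): Centre of the round hole, 26 mm across, of the strip's left keyhole, on the strip's back face. From the hole a level leg 12 mm high leads 23 mm to -y, to the lower end of a notch 11 mm wide that rises to a closed top; hung, the shank sits in that top. To unhook: raise the caddy 18 mm, shift it 23 mm to -y (right), pull it 20 mm or more along -x. Slack: 2 mm in height, 3 mm in shift.
- hole_right (a point): Centre of the round hole of the strip's right keyhole, which is the same as the left one: hole to the left of its notch. On the strip's back face, at y = -45, z = 62 mm of the caddy (the left one: y = 91, z = 62). The caddy comes off when both holes are over the two screw heads.
- pad: Fixed round cork pad, 150 mm across, 6 mm thick, lying on the table. Origin: centre of its underside, on the table.
- tint_bottle: Small loose yellow bottle with a pale cap, 24 mm across and 49 mm high, standing inside the caddy, wholly below its rim. Origin: centre of its underside.
- eraser: Loose blue and white eraser, 19 x 42 x 13 mm, lying on the caddy's floor. Origin: centre of its underside.
- sanding_block: Loose pale sanding block, 53 x 97 x 28 mm, at the far left. Leave alone. Origin: centre of its underside.
- yellow_chisel: Loose carving chisel with a yellow handle, 25 x 221 x 24 mm, lying across the table behind the work. Leave alone. Origin: middle of its length, on its underside.
- offcut: Loose wood offcut, 45 x 52 x 18 mm, at the back right. Leave alone. Origin: centre of its underside.
Not all that is in view belongs to the job. Of the things that look like the pad, take the one that is nearest to the robot's base at the start.

How it is judged:
On the way:
1. the caddy is off both screws: its strip is pulled clear in front of the screw heads (x of caddy in the frame of stand below -0.056 m), for 0.1 s.
At the end, for the whole second after the job is handed in: The caddy stands upright (within 0.08 rad) and at rest with its underside on the cork pad (within 4 mm), its centre within 32 mm of the pad's centre so that its foot is wholly on the pad, with the yellow bottle and the eraser inside it (horizontal distance between caddy and pad below 0.032 m and z of caddy in the frame of pad between 0.002 and 0.01 m and angle between caddy's own z axis and vertical below 0.08 rad and linear speed of caddy below 0.02 m/s and horizontal distance between each of tint_bottle, eraser and caddy below 0.045 m and z of tint_bottle in the frame of caddy between 0 and 0.08 m and z of eraser in the frame of caddy between 0 and 0.08 m); the robot touches nothing.
It fails at once if the caddy is tipped more than 0.6 rad (angle between caddy's own z axis and vertical above 0.6 rad).
It fails at once if the caddy, off its stand, is dropped: it falls free, touching nothing, more than 15 mm above the pad (contact force between caddy and anything else below 0.02 N and x of caddy in the frame of stand below -0.056 m and z of caddy in the frame of pad above 0.021 m).
It fails at once if the sanding block, the yellow chisel or the offcut is moved more than 20 mm (distance of any of sanding_block, yellow_chisel, offcut from where it was at the start of the episode above 0.02 m).
It also fails if it takes over 51 s, if anything falls off the work surface, if the arm or the gripper's body presses on something with over 40 N, if the wrist force passes 120 N, or if a joint passes its speed limit or range.

ROBOT

A 7-joint arm with a two-finger parallel gripper is mounted at the origin on a cart in front of the work surface, level with it; the furniture and walls round the work are solid. World frame = base frame: x ahead of the robot, y to its left, z up, the work surface at z = 0. Lengths are in m, angles in rad, forces in N, time in s.
With the tool pointing down it reaches from about 0.4 to 0.875 m from the base axis. Payload 4.4 kg.
Tool frame: the origin (TCP) lies at the very end of the fingers, on their centre line; the grasp point (between the pads) lies behind it (hold_point_z is the x of the grasp point in the tool frame, in m); x points along the fingers, z is the direction in which the jaws open and shut, and the axes are right-handed (so a half turn about x gives the same grasp; the last joint's range is limited). The gripper opens to 85 mm and grips with 20 to 120 N. Pads are 22 mm wide; open, the fingers measure 114 mm over their backs; the gripper's body (76 mm by 85 mm) begins 54 mm behind the grasp point. The pads swing forward as they close: fully open they stand 13 mm farther back than shut.
Start: joints at [1.099, 0.628, 0.038, 1.517, -0.027, 0.996, -0.02], TCP at [0.257, -0.597, 0.231] pointing down, gripper open.
Joint ranges: [-3.06, 3.06], [-0.37, 2.12], [-1.25, 1.32], [0.18, 2.47], [-1.1, 4.24], [0.23, 1.98], [-2.94, 2.94]. Speed limits (rad/s): [2.57, 2.57, 3.14, 3.14, 3.14, 3.14, 3.14].

INTERFACE

Orientations are given as a unit quaternion [x, y, z, w].
In Python, from plant import * gives the robot as it stands.
- The arm moves only by the tool step_arm, never from a script. Its arguments are lists of equal length, an entry for each row: "offset": the shift along the tool's x, y, z in m, a list of three; "turn": the turn, a rotation vector about the tool's x, y, z in rad, a list of three; "fingers": the opening, from 0 (shut) to 1 (fully open). A call has 1 to 5 rows; each row is the pose to reach, as a shift and turn from the pose commanded when the call began, along the tool's axes at that moment; what a row does not reach only later rows make up. A row lasts 1/12 s, in which the tool goes at most 41.7 mm and 7.16 degrees, less where a joint would pass 70% of its speed; a pose out of reach is approached as far as the arm can. A call with a gripper value outside its range is refused whole. The fingers move at their own pace and stop on an object; "force" is the grip in N (left out, the last holds). Time passes only in rows, so rows that repeat a pose let the fingers close. It gives the time, the measured TCP pose, the force and the opening at its end, in the units of the state.
- observe(): the state, without advancing time (a new reading comes with each control period).
- snapshot(name): name is "scene" or "top" or "wrist"; returns a dict with "img" (420x560x3 uint8, red, green, blue), "z_map" (420x560 float32, m along the optical axis (not along the pixel's ray), 0 where there is no reading), "fov_y" (degrees; the focal length in pixels is half the picture's height over the tangent of half this angle, whatever the lens; pixels are square), "cx", "cy" (the principal point, pixels), "rvec" (rotation vector, rad) and "tvec" (3), from world to camera coordinates, as OpenCV has them; the wrist camera has in their place "T_tool_cam" (4x4, takes a point from camera to tool coordinates, whose origin is the TCP and whose axes are the tool frame's). Camera axes: x right, y down, z forward; pixel columns grow to the right and rows downward; lengths in m; the calibration is good to about 2 mm. A picture is of the moment at which its call begins: read the wrist's pose just before it.
- close_job(): hands the job in, once; it reports no verdict.
The state is a dict: "time": time; "joint_pos": joint angles; "joint_velocities": joint speeds; "tau": joint torques, N m; "eef_pos": TCP position; "eef_rot": TCP orientation; "ft_force": force on the tool from outside, world axes, zero at the start; "moment": the same for the moment, N m; "opening": opening from 0.0 (shut) to 1.0 (fully open).
Only numpy, scipy, OpenCV 4.12 (cv2) and the standard library are available. Lean on these libraries where they do the work, as an engineer would, in place of code of your own. Each camera call takes 0.05 s, during which the arm holds its last target.

## Working session

There is one attempt and no reset: what is moved stays moved. The work goes in short steps, Python scripts to look and compute and a tool call to move; the robot and the scene stay as the last step left them, time stands still between calls to the robot, and variables do not carry over. Pictures are saved under pics/ and viewed, and the job is handed in when it is done.

Besides the shell and the picture viewer there is one more tool, called after "Emit:" in YAML: its name, and indented under it one key for each argument. step_arm: Moves the arm, as the interface text tells. Its arguments: {"type":"object","properties":{"offset":{"type":"array","items":{"type":"array","items":{"type":"number"}}},"turn":{"type":"array","items":{"type":"array","items":{"type":"number"}}},"fingers":{"type":"array","items":{"type":"number"}},"force":{"type":"number"}},"required":["offset","turn","fingers"]}

```bash
ls; mkdir -p pics
cat > h.py <<'E'
from plant import *
import numpy as np, cv2
from scipy.spatial.transform import Rotation as R
def snap(n,fn=None):
    st=observe(); s=snapshot(n)
    f=210/np.tan(np.radians(s['fov_y'])/2)
    K=np.array([[f,0,s['cx']],[0,f,s['cy']],[0,0,1]])
    if 'rvec' in s:
        Rw=R.from_rotvec(np.ravel(s['rvec'])).as_matrix(); t=np.ravel(s['tvec'])
        T=np.eye(4);T[:3,:3]=Rw.T;T[:3,3]=-Rw.T@t
    else:
        W=np.eye(4);W[:3,:3]=R.from_quat(st['eef_rot']).as_matrix();W[:3,3]=st['eef_pos'];T=W@s['T_tool_cam']
    d=dict(img=s['img'],z=s['z_map'],K=K,T=T)
    if fn: cv2.imwrite('pics/'+fn+'.png',s['img'][:,:,::-1]); np.savez('pics/'+fn+'.npz',**d)
    return d
def load(fn): return dict(np.load('pics/'+fn+'.npz'))
def P(d,u,v,z=None):
    z=d['z'][int(round(v)),int(round(u))] if z is None else z
    K=d['K']; c=np.array([(u-K[0,2])/K[0,0]*z,(v-K[1,2])/K[1,1]*z,z,1]); return (d['T']@c)[:3]
def Pz(d,u,v,h):
    a=P(d,u,v,1.0);o=d['T'][:3,3];return o+(a-o)*(h-o[2])/(a[2]-o[2])
def cloud(d):
    K=d['K'];v,u=np.mgrid[:420,:560];z=d['z'];c=np.stack([(u-K[0,2])/K[0,0]*z,(v-K[1,2])/K[1,1]*z,z,np.ones_like(z)],-1)
    return (c@d['T'].T)[...,:3]
def crop(fn,x0,y0,x1,y1,k,out):
    im=cv2.imread('pics/'+fn+'.png')[y0:y1,x0:x1]; cv2.imwrite('pics/'+out+'.png',cv2.resize(im,None,fx=k,fy=k,interpolation=cv2.INTER_CUBIC))
E
python3 - <<'E'
from h import *
s=observe();print(s); import plant; print([x for x in dir(plant) if x[0]!='_'])
try: print(hold_point_z)
except Exception as e: print(e)
for n in('scene','top','wrist'):snap(n,n+'0')
E
```

```text
pics
{'time': 0.0, 'joint_pos': array([ 1.09918444,  0.62932452,  0.03844622,  1.51840801, -0.02700461,
        0.99626212, -0.01999916]), 'joint_velocities': array([-0.00043206,  0.00030438,  0.00083354, -0.00059973, -0.00062067,
        0.00260556,  0.00180175]), 'tau': array([-1.73804779e-04, -5.63400364e+01,  1.22592911e+00, -1.93439752e+01,
        1.08880940e-02,  1.04703259e-02, -2.09284093e-05]), 'eef_pos': array([ 0.25637228, -0.59661641,  0.23039036]), 'eef_rot': array([ 0.38934549,  0.59106004, -0.38862634,  0.58993872]), 'ft_force': array([ 0.53047903, -0.42700227,  0.23429953]), 'moment': array([ 0.01928924, -0.0231315 ,  0.01404413]), 'opening': 0.9974861757614522}
['MotionError', 'close_job', 'hold_point_z', 'observe', 'snapshot']
-0.0187
```

View pics/scene0.png

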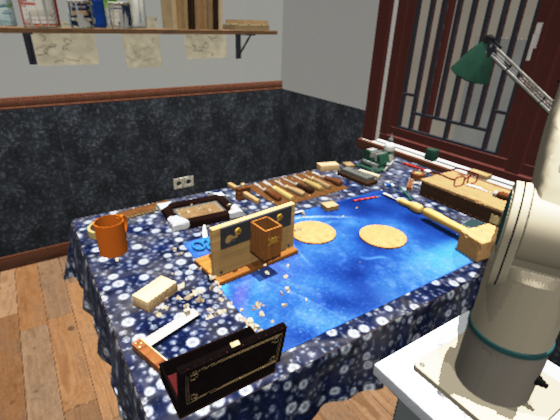

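View pics/top0.png

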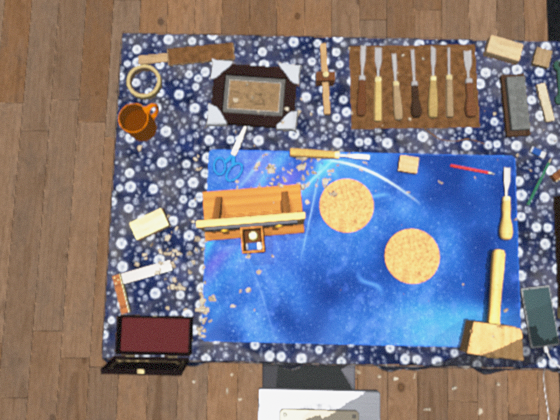

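View pics/wrist0.png

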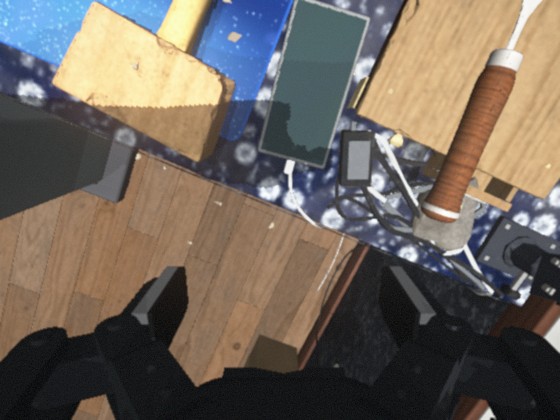

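Two round cork discs show in the top view, at (346,206) and (412,256). I'll measure both, along with the stand and the caddy.

Run:
```python
from h import *
d=load('top0');np.set_printoptions(precision=4,suppress=True)
c=cloud(d)
hsv=cv2.cvtColor(d['img'],cv2.COLOR_RGB2HSV)
m=((hsv[...,0]>8)&(hsv[...,0]<28)&(hsv[...,1]>80)&(c[...,2]>0.002)&(c[...,2]<0.013)).astype(np.uint8)
n,l,st,ce=cv2.connectedComponentsWithStats(m)
for i in range(1,n):
    if st[i,4]>800:
        x,y,w,h=st[i,:4]
        cn,_=cv2.findContours((l==i).astype(np.uint8),0,2)
        (u,v),r=cv2.minEnclosingCircle(max(cn,key=len))
        p=Pz(d,u,v,0.006); p2=Pz(d,*ce[i],0.006)
        print(st[i],p,p2,np.hypot(*p[:2]),'diam',2*r/d['K'][0,0]*P(d,u,v)[2]*0+2*np.linalg.norm(Pz(d,u+r,v,.006)-p), np.median(c[l==i][:,2]))
# board top
mt=(c[...,2]>0.14)&(c[...,2]<0.165); mt[:, :180]=0; mt[:,320:]=0; mt[:190]=0; mt[250:]=0
pts=c[mt][:,:2]; r=cv2.minAreaRect(pts.astype(np.float32)); print('board/strip',r, mt.sum(), np.median(c[mt][:,2]))
print('cam',d['T'][:3,3],d['K'][0,0])
crop('top0',190,170,320,270,6,'topcrop'); crop('top0',300,160,460,300,5,'padcrop')
crop('scene0',190,190,310,285,6.5,'scenecrop')
```

```text
[139  43  96  23 950] [1.0588 0.3904 0.006 ] [1.0645 0.381  0.006 ] 1.1284897918275478 diam 0.27115591359847585 0.009540295116146402
[ 320  179   53   53 1977] [ 0.643  -0.0663  0.006 ] [ 0.6421 -0.0666  0.006 ] 0.64638835367091 diam 0.14768069252890018 0.0066573670021550235
[ 385  229   55   55 2122] [ 0.5085 -0.2448  0.006 ] [ 0.508  -0.2446  0.006 ] 0.5643721236614173 diam 0.15001498062761787 0.00679473530934116
board/strip ((0.5504009127616882, 0.1821059137582779), (0.08555605262517929, 0.2673777639865875), 5.740382194519043) 1284 0.1544247940057375
cam [0.4432 0.0934 1.4703] 538.9679066657826
```

View pics/topcrop.png

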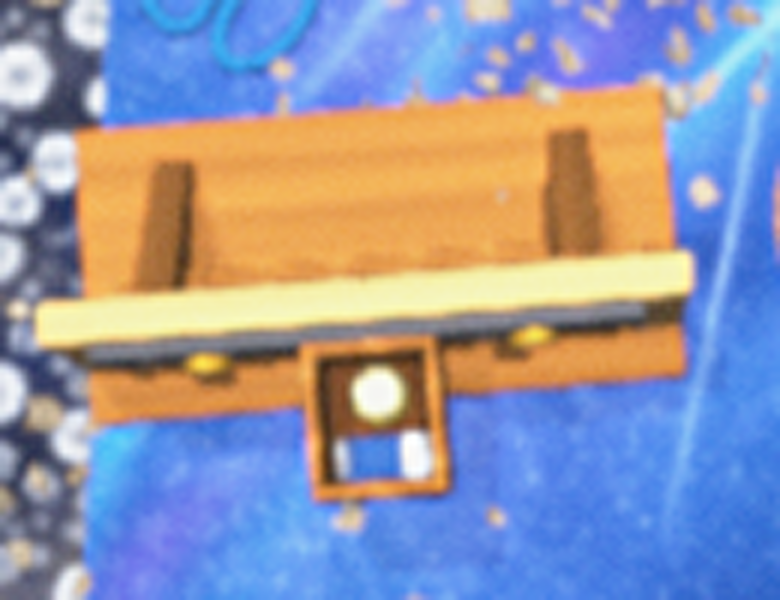

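View pics/padcrop.png

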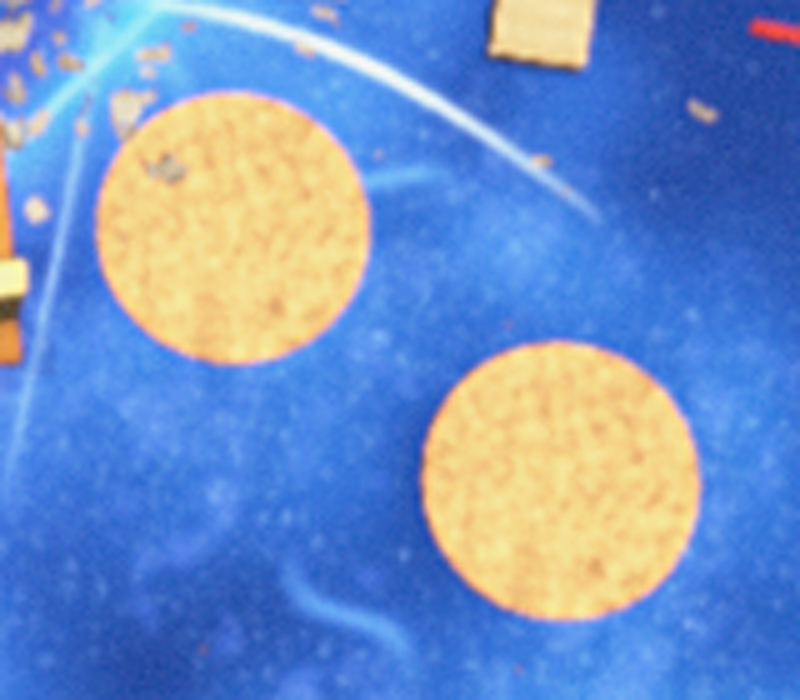

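View pics/scenecrop.png

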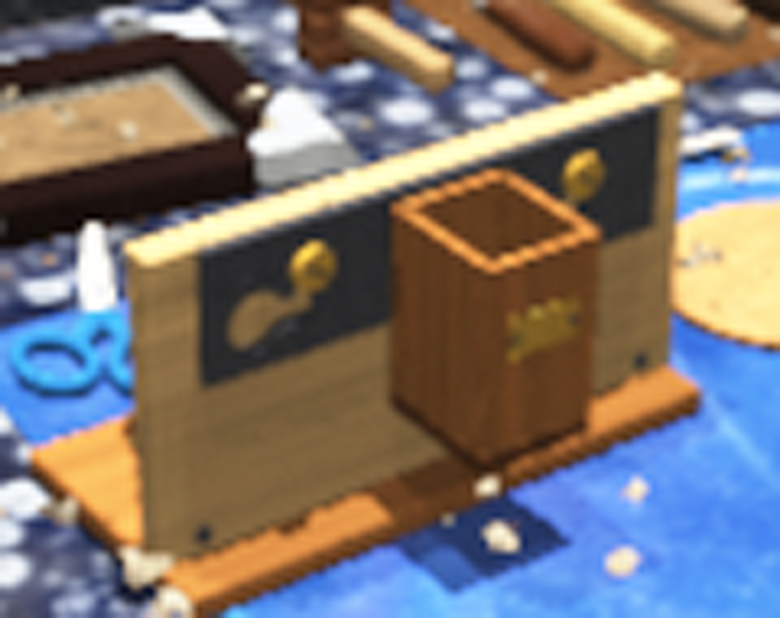

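The lower-right disc (412,256) is 0.564 m from the base and the other (346,206) is 0.646 m, so the lower-right one is the pad. The caddy hangs at top pixel (253,239), with the bottle and eraser inside. Next is the stand pose.

Run:
```python
from h import *
np.set_printoptions(precision=4,suppress=True)
d=load('top0'); q=lambda x,y,h:Pz(d,190+(x+.5)/6-.5,170+(y+.5)/6-.5,h)
fl,fr,bl,br=[q(*a,.155) for a in((40,348),(693,292),(37,304),(690,253))]
print(fl,fr,bl,br)
for a,b in((fl,fr),(bl,br)): print(np.linalg.norm(a-b),'ang',np.arctan2(-(a-b)[0],(a-b)[1]),(a+b)/2)
# base corners z=.014
for a in((78,130),(662,88),(95,425),(684,375)): print('base',q(*a,.014))
# caddy rim z .150
for a in((303,350),(437,340),(314,498),(448,490)): print('rim',q(*a,.150))
# scene depth plane fit of the board region
s=load('scene0');c=cloud(s)
for v,u in((262,216),(265,222),(245,290),(240,292),(235,225)): print(u,v,c[v,u])
m=np.zeros((420,560),bool);m[205:275,205:300]=1
pts=c[m];sel=(pts[:,2]>.03)&(pts[:,2]<.145)&(pts[:,0]>.53)&(pts[:,0]<.66);pts=pts[sel]
best=0;rng=np.random.default_rng(0)
for _ in range(2000):
    p=pts[rng.choice(len(pts),3,False)];n=np.cross(p[1]-p[0],p[2]-p[0]);n/=np.linalg.norm(n)+1e-12
    if abs(n[2])>.1 or abs(n[0])<.8: continue
    k=np.abs((pts-p[0])@n)<.0025
    if k.sum()>best:best=k.sum();bk=k
x=pts[bk];cc=x.mean(0);n=np.linalg.svd(x-cc)[2][2];n*=np.sign(n[0]);print(best,len(pts),cc,n,'yaw',np.arctan2(n[1],n[0]))
```

```text
[0.5589 0.3162 0.155 ] [0.5876 0.05   0.155 ] [0.5769 0.3182 0.155 ] [0.6037 0.0515 0.155 ]
0.26777246729749754 ang 0.10747732515278405 [0.5733 0.1831 0.155 ]
0.2680622035811102 ang 0.09990020870376422 [0.5903 0.1848 0.155 ]
base [0.6714 0.327  0.014 ]
base [0.6965 0.061  0.014 ]
base [0.537  0.3138 0.014 ]
base [0.5653 0.0487 0.014 ]
rim [0.5608 0.2092 0.15  ]
rim [0.5661 0.1544 0.15  ]
rim [0.5005 0.2027 0.15  ]
rim [0.5049 0.1482 0.15  ]
216 262 [0.5598 0.3096 0.0612]
222 265 [0.562  0.2923 0.0449]
290 245 [0.5867 0.0593 0.0223]
292 240 [0.5881 0.0519 0.0365]
225 235 [0.5551 0.2842 0.135 ]
1190 2327 [0.5672 0.2184 0.0821] [0.9926 0.095  0.0749] yaw 0.09546023804753304
```

```bash
cat >> h.py <<'E'
A=0.102; SO=np.array([.5728,.183,0]); SR=R.from_rotvec([0,0,A])
def goal(sgn=1,yaw=A):
    z=sgn*np.array([-np.sin(yaw),np.cos(yaw),0]);x=np.array([0,0,-1.]);return R.from_matrix(np.c_[x,np.cross(z,x),z])
def S(p): return SO+SR.apply(p)
def rel(p,r,base=None):
    s=observe() if base is None else base
    r0=R.from_quat(s['eef_rot']);return r0.inv().apply(np.array(p)-s['eef_pos']),(r0.inv()*r).as_rotvec()
E
python3 - <<'E'
from h import *
np.set_printoptions(precision=4,suppress=True)
s=observe();print(R.from_quat(s['eef_rot']).as_matrix());print(snapshot('wrist')['T_tool_cam'])
p=S([-.0385,0,.25])
for g in(1,-1):print(rel(p,goal(g)))
E
```

```text
[[-0.0006  0.9188  0.3947]
 [ 0.0014  0.3947 -0.9188]
 [-1.     -0.     -0.0015]]
[[-0.0009 -0.2916  0.9565 -0.1433]
 [ 0.0004 -0.9565 -0.2916  0.0752]
 [ 1.      0.0001  0.001   0.0014]
 [ 0.      0.      0.      1.    ]]
(array([-0.0185,  0.5618, -0.6032]), array([-2.8378, -0.0003, -0.0017]))
(array([-0.0185,  0.5618, -0.6032]), array([ 0.3038, -0.0012,  0.0002]))
```

Emit:
step_arm:
  offset:
    - [-0.018,0.562,-0.603]
    - [-0.018,0.562,-0.603]
    - [-0.018,0.562,-0.603]
    - [-0.018,0.562,-0.603]
    - [-0.018,0.562,-0.603]
  turn:
    - [0.304,0,0]
    - [0.304,0,0]
    - [0.304,0,0]
    - [0.304,0,0]
    - [0.304,0,0]
  fingers: [1,1,1,1,1]

```text
time: 0.62
eef_pos: [0.3272, -0.3992, 0.2358]
eef_rot: [0.474, 0.525, -0.474, 0.525]
ft_force: [1.2, 0.7, -0.7]
opening: 0.997
```

Run:
```python
from h import *
np.set_printoptions(precision=4,suppress=True)
s=observe();print(s['eef_pos'],s['joint_pos']);print(rel(S([-.0385,0,.25]),goal(-1)))
```

```text
[ 0.3272 -0.3992  0.2358] [ 0.7458  0.434   0.1193  1.8841 -0.0682  0.8276 -0.5692]
(array([-0.0141,  0.2647, -0.5543]), array([-0.0008, -0.0002,  0.    ]))
```

Emit:
step_arm:
  offset:
    - [-0.014,0.265,-0.554]
    - [-0.014,0.265,-0.554]
    - [-0.014,0.265,-0.554]
    - [-0.014,0.265,-0.554]
    - [-0.014,0.265,-0.554]
  turn:
    - [0,0,0]
    - [0,0,0]
    - [0,0,0]
    - [0,0,0]
    - [0,0,0]
  fingers: [1,1,1,1,1]

```text
time: 1.03
eef_pos: [0.3975, -0.2032, 0.2408]
eef_rot: [0.474, 0.525, -0.474, 0.525]
ft_force: [1.5, 0.2, -0.0]
opening: 0.999
```

Run:
```python
from h import *
np.set_printoptions(precision=4,suppress=True)
s=observe();print(s['eef_pos'],s['joint_pos']);print(rel(S([-.0385,0,.25]),goal(-1)))
```

```text
[ 0.3975 -0.2032  0.2408] [ 0.3421  0.3286  0.0887  2.0477 -0.0413  0.7666 -1.0134]
(array([-0.0092,  0.1751, -0.3664]), array([-0.0004,  0.0002, -0.0003]))
```

Emit:
step_arm:
  offset:
    - [-0.009,0.175,-0.366]
    - [-0.009,0.175,-0.366]
    - [-0.009,0.175,-0.366]
    - [-0.009,0.175,-0.366]
    - [-0.009,0.175,-0.366]
  turn:
    - [0,0,0]
    - [0,0,0]
    - [0,0,0]
    - [0,0,0]
    - [0,0,0]
  fingers: [1,1,1,1,1]

```text
time: 1.45
eef_pos: [0.4678, -0.007, 0.2455]
eef_rot: [0.474, 0.525, -0.474, 0.525]
ft_force: [1.0, -0.4, 0.5]
opening: 1.0
```

Run:
```python
from h import *
np.set_printoptions(precision=4,suppress=True)
s=observe();print(s['eef_pos'],s['joint_pos']);print(rel(S([-.0385,0,.25]),goal(-1)))
```

```text
[ 0.4678 -0.007   0.2455] [-0.0717  0.3514  0.0357  1.9896 -0.017   0.8005 -1.4954]
(array([-0.0045,  0.0852, -0.1784]), array([-0.0002,  0.0001, -0.0004]))
```

Emit:
step_arm:
  offset:
    - [-0.004,0.085,-0.178]
    - [-0.004,0.085,-0.178]
    - [-0.004,0.085,-0.178]
    - [-0.004,0.085,-0.178]
    - [-0.004,0.085,-0.178]
  turn:
    - [0,0,0]
    - [0,0,0]
    - [0,0,0]
    - [0,0,0]
    - [0,0,0]
  fingers: [1,1,1,1,1]

```text
time: 1.87
eef_pos: [0.5345, 0.1812, 0.2493]
eef_rot: [0.474, 0.526, -0.472, 0.525]
ft_force: [0.7, -0.3, 0.6]
opening: 0.998
```

Emit:
step_arm:
  offset:
    - [0,0,0]
    - [0,0,0]
  turn:
    - [0,0,0]
    - [0,0,0]
  fingers: [1,1]

```text
time: 2.03
eef_pos: [0.5338, 0.1789, 0.2487]
eef_rot: [0.473, 0.526, -0.473, 0.526]
ft_force: [-0.8, -0.5, -0.3]
opening: 1.001
```

Run:
```python
from h import *
np.set_printoptions(precision=4,suppress=True)
s=observe();print(s['eef_pos'],s['joint_pos']);print(rel(S([-.0385,0,.25]),goal(-1)))
snap('wrist','w1');snap('scene','s1')
```

```text
[0.5338 0.1789 0.2487] [-0.379   0.4826  0.0091  1.7436 -0.006   0.9158 -1.8322]
(array([-0.0013,  0.0007, -0.0001]), array([ 0.0039, -0.0004,  0.0005]))
```

View pics/w1.png

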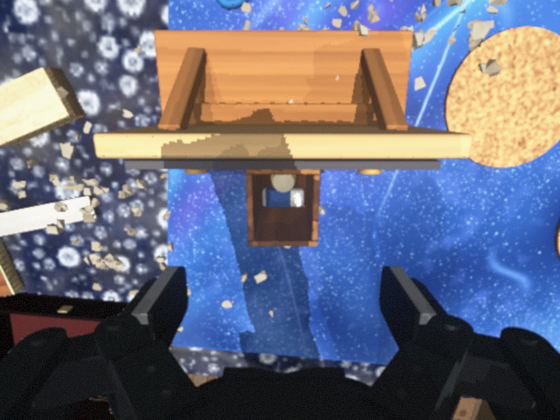

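View pics/s1.png

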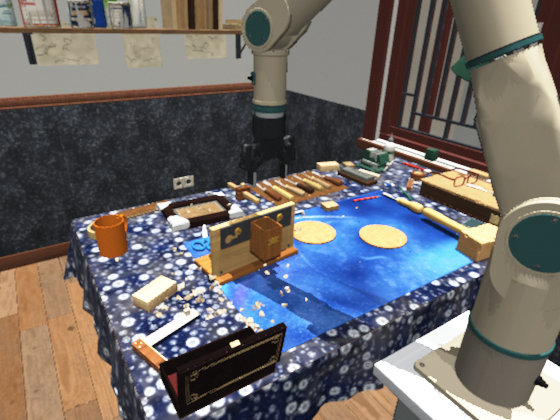

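The wrist view shows the caddy centred under the gripper, rim about (247,170) to (320,246), with the bottle cap at (284,180) and the eraser below it. I'll refine the stand and caddy poses from this view.

Run:
```python
from h import *
np.set_printoptions(precision=4,suppress=True)
d=load('w1');crop('w1',80,110,490,260,1.9,'w1crop');crop('w1',230,150,340,260,6,'w1crop2')
c=cloud(d);m=(c[...,2]>.145)&(c[...,2]<.165);m[:110]=0;m[260:]=0
b=m.copy();b[160:]=0
print(np.median(c[b][:,2]))
inv=SR.inv().apply(c.reshape(-1,3)-SO).reshape(c.shape)
x=inv[b];print('board top in stand frame x',np.percentile(x[:,0],[1,50,99]),'y',np.percentile(x[:,1],[0.5,99.5]))
pts=c[b][:,:2].astype(np.float32)
print(cv2.minAreaRect(pts))
r=m.copy();r[:172]=0;r[:, :240]=0;r[:,325:]=0
x=inv[r];print('rim',x.shape,np.median(c[r][:,2]),x.min(0),x.max(0))
```

```text
0.15532644968269116
board top in stand frame x [0.0006 0.0114 0.0201] y [-0.1329  0.1312]
((0.5830869674682617, 0.18321755528450012), (0.019785763695836067, 0.2683604955673218), 5.970765113830566)
rim (1501, 3) 0.14908694860627628 [-0.0687 -0.0289  0.1451] [-0.0085  0.0272  0.1521]
```

View pics/w1crop.png

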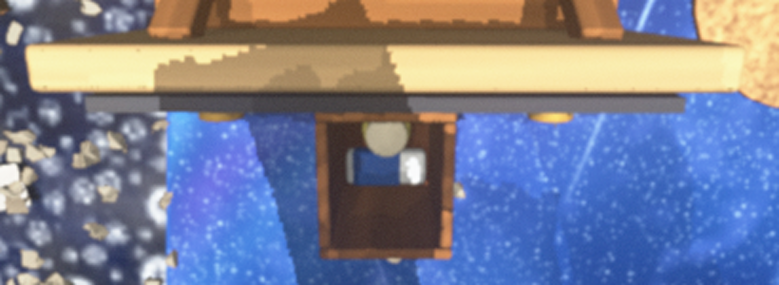

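View pics/w1crop2.png

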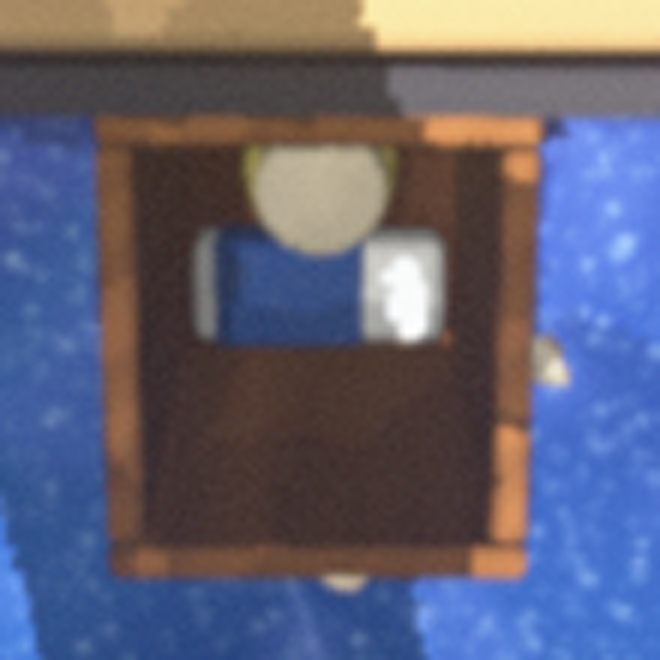

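```bash
sed -i 's/^A=.*/A=0.104; SO=np.array([.5735,.1827,0]); SR=R.from_rotvec([0,0,A])/' h.py
python3 - <<'E'
from h import *
np.set_printoptions(precision=4,suppress=True)
s=observe();print(s['eef_pos']);print(rel(S([-.038,-.0005,.113]),goal(-1)))
E
```

```text
[0.5336 0.1753 0.2489]
(array([ 0.1359,  0.0026, -0.0029]), array([-0.0032,  0.0013,  0.0011]))
```

Emit:
step_arm:
  offset:
    - [0.03,0.0026,-0.003]
    - [0.06,0.0026,-0.003]
    - [0.09,0.0026,-0.003]
    - [0.1,0.0026,-0.003]
    - [0.1,0.0026,-0.003]
  turn:
    - [-0.003,0,0]
    - [-0.003,0,0]
    - [-0.003,0,0]
    - [-0.003,0,0]
    - [-0.003,0,0]
  fingers: [1,1,1,1,1]

```text
time: 2.55
eef_pos: [0.5344, 0.1775, 0.1471]
eef_rot: [0.472, 0.526, -0.476, 0.524]
ft_force: [0.6, 1.1, 0.1]
opening: 0.999
```

Run:
```python
from h import *
np.set_printoptions(precision=4,suppress=True)
snap('wrist','w2')
s=observe();print(s['eef_pos']);print(rel(S([-.038,-.0005,.113]),goal(-1)))
```

```text
[0.5359 0.1784 0.1489]
(array([ 0.0359, -0.0001,  0.    ]), array([-0.0012,  0.0011,  0.002 ]))
```

View pics/w2.png

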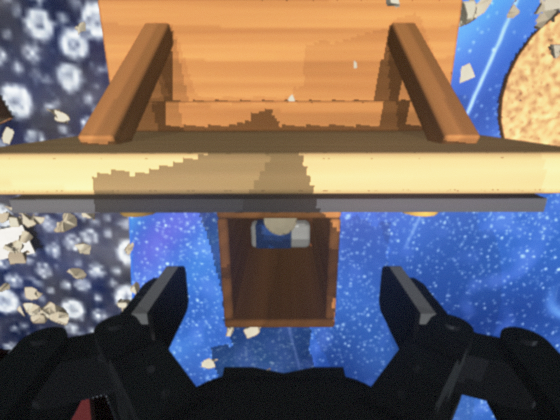

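The caddy, columns 220–340, is centred between the fingers at 187 and 380. I'll go down to the grasp and close.

Emit:
step_arm:
  offset:
    - [0.02,0,0]
    - [0.036,0,0]
    - [0.036,0,0]
    - [0.036,0,0]
  turn:
    - [0,0,0]
    - [0,0,0]
    - [0,0,0]
    - [0,0,0]
  fingers: [1,1,1,1]

```text
time: 2.93
eef_pos: [0.5371, 0.1796, 0.1146]
eef_rot: [0.474, 0.525, -0.473, 0.526]
ft_force: [0.4, -0.1, -0.2]
opening: 0.998
```

Emit:
step_arm:
  offset:
    - [0,0,0]
    - [0,0,0]
    - [0,0,0]
    - [0,0,0]
    - [0,0,0]
  turn:
    - [0,0,0]
    - [0,0,0]
    - [0,0,0]
    - [0,0,0]
    - [0,0,0]
  fingers: [0.7,0.6,0.5,0.4,0.3]
  force: 50

```text
time: 3.35
eef_pos: [0.5369, 0.1804, 0.1149]
eef_rot: [0.474, 0.525, -0.472, 0.526]
ft_force: [-1.5, 1.0, 5.7]
opening: 0.65
```

Emit:
step_arm:
  offset:
    - [0,0,0]
    - [0,0,0]
    - [0,0,0]
    - [0,0,0]
    - [0,0,0]
  turn:
    - [0,0,0]
    - [0,0,0]
    - [0,0,0]
    - [0,0,0]
    - [0,0,0]
  fingers: [0.3,0.2,0.2,0.2,0.2]
  force: 50

```text
time: 3.77
eef_pos: [0.5369, 0.1804, 0.1148]
eef_rot: [0.474, 0.525, -0.472, 0.526]
ft_force: [-2.0, -0.7, 6.1]
opening: 0.648
```

Run:
```python
from h import *
np.set_printoptions(precision=4,suppress=True)
s=observe();print(s['eef_pos'],s['opening'],s['ft_force'],s['moment']);print(SR.inv().apply(s['eef_pos']-SO))
snap('wrist','w3')
```

```text
[0.5369 0.1804 0.1148] 0.6479749241259397 [-1.9648 -0.7216  6.1404] [-0.0049  0.1038  0.0475]
[-0.0367  0.0015  0.1148]
```

View pics/w3.png

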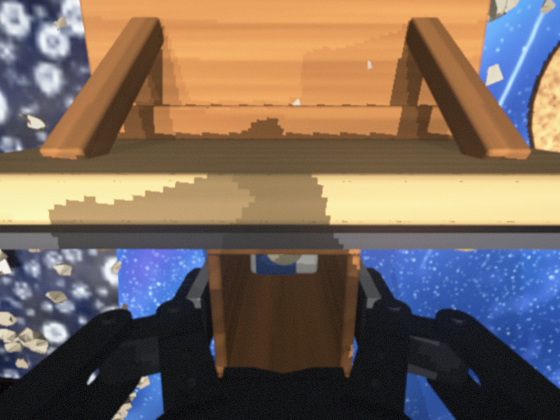

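The fingers have stopped on the caddy at opening 0.648 (about 55 mm), one on each side. Lifting now.

Emit:
step_arm:
  offset:
    - [-0.004,0,0]
    - [-0.008,0,0]
    - [-0.012,0,0]
    - [-0.016,0,0]
    - [-0.018,0,0]
  turn:
    - [0,0,0]
    - [0,0,0]
    - [0,0,0]
    - [0,0,0]
    - [0,0,0]
  fingers: [0.2,0.2,0.2,0.2,0.2]

```text
time: 4.23
eef_pos: [0.5364, 0.1799, 0.1318]
eef_rot: [0.473, 0.525, -0.473, 0.526]
ft_force: [-0.7, -0.3, -3.8]
opening: 0.646
```

Emit:
step_arm:
  offset:
    - [0,0,0]
    - [0,0,0]
    - [0,0,0]
  turn:
    - [0,0,0]
    - [0,0,0]
    - [0,0,0]
  fingers: [0.2,0.2,0.2]

```text
time: 4.48
eef_pos: [0.5361, 0.1798, 0.1311]
eef_rot: [0.473, 0.526, -0.473, 0.525]
ft_force: [0.3, 0.5, -4.2]
opening: 0.647
```

Run:
```python
from h import *
np.set_printoptions(precision=4,suppress=True)
snap('wrist','w4');d=snap('scene','s4')
s=observe();print(s['eef_pos'],s['opening'],s['ft_force'],s['moment']);print(SR.inv().apply(s['eef_pos']-SO),R.from_quat(s['eef_rot']).as_matrix()[:,0])
crop('s4',190,180,320,290,6,'s4c')
```

```text
[0.5361 0.1798 0.131 ] 0.6465543002662529 [ 0.2713 -0.6818 -4.835 ] [-0.0163  0.034  -0.0067]
[-0.0375  0.001   0.131 ] [-0.0005 -0.0002 -1.    ]
```

View pics/s4c.png

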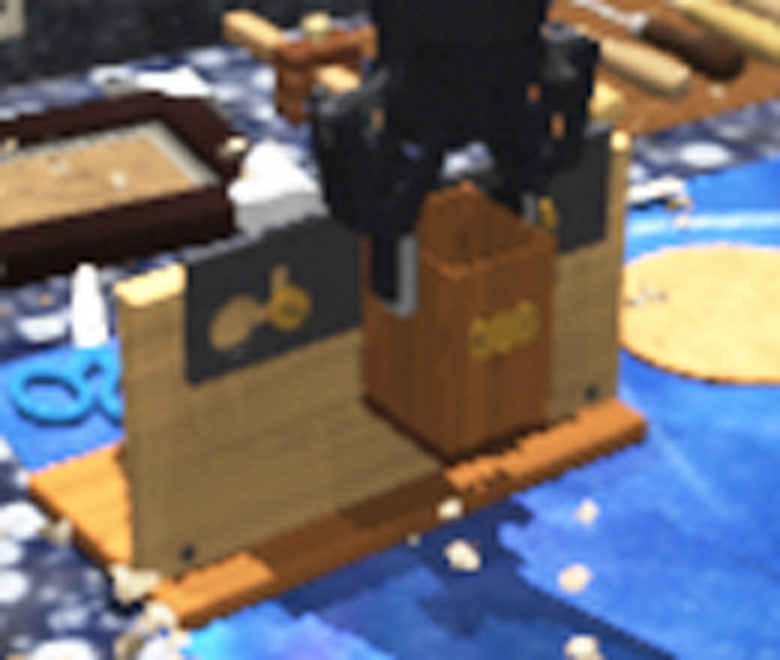

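View pics/w4.png

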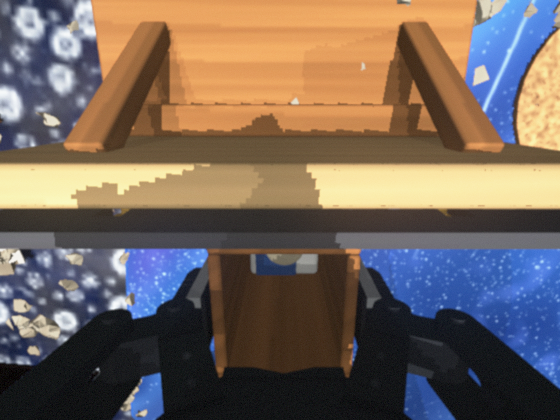

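Run:
```python
from h import *
np.set_printoptions(precision=4,suppress=True)
for n in('w3','w4'):
    d=load(n);c=cloud(d);print(n)
    for u in(100,420):
        col=c[150:250,u,2];print(u,[ (150+i,round(float(v),4)) for i,v in list(enumerate(col))[::4]])
```

```text
w3
100 [(150, 0.1124), (154, 0.1133), (158, 0.1216), (162, 0.1325), (166, 0.1418), (170, 0.1501), (174, 0.153), (178, 0.1545), (182, 0.1558), (186, 0.1557), (190, 0.1563), (194, 0.1567), (198, 0.1561), (202, 0.1562), (206, 0.1561), (210, 0.1547), (214, 0.1553), (218, 0.1558), (222, 0.1551), (226, 0.1496), (230, 0.1535), (234, 0.1557), (238, 0.1552), (242, 0.155), (246, 0.1566)]
420 [(150, 0.0924), (154, 0.1094), (158, 0.1213), (162, 0.1315), (166, 0.1409), (170, 0.1495), (174, 0.1537), (178, 0.1547), (182, 0.1561), (186, 0.1561), (190, 0.1557), (194, 0.1559), (198, 0.1551), (202, 0.1559), (206, 0.1563), (210, 0.1551), (214, 0.1554), (218, 0.1561), (222, 0.1543), (226, 0.1499), (230, 0.1528), (234, 0.1547), (238, 0.156), (242, 0.1551), (246, 0.1555)]
w4
100 [(150, 0.1248), (154, 0.1322), (158, 0.1426), (162, 0.1527), (166, 0.1536), (170, 0.1561), (174, 0.155), (178, 0.1558), (182, 0.1556), (186, 0.1565), (190, 0.1549), (194, 0.1554), (198, 0.1566), (202, 0.1555), (206, 0.1555), (210, 0.1483), (214, 0.1486), (218, 0.1584), (222, 0.1611), (226, 0.1651), (230, 0.1697), (234, 0.171), (238, 0.1713), (242, 0.1701), (246, 0.1713)]
420 [(150, 0.1181), (154, 0.1305), (158, 0.1421), (162, 0.1524), (166, 0.1553), (170, 0.1563), (174, 0.1564), (178, 0.1557), (182, 0.1565), (186, 0.1551), (190, 0.1555), (194, 0.1557), (198, 0.156), (202, 0.155), (206, 0.1547), (210, 0.1474), (214, 0.1521), (218, 0.1576), (222, 0.1617), (226, 0.1659), (230, 0.1689), (234, 0.1713), (238, 0.1714), (242, 0.1723), (246, 0.1709)]
```

The strip rose about 16 mm and hangs freely, with the weight at about 4.5 N. I'll raise it 2 mm more and then shift right.

Emit:
step_arm:
  offset:
    - [-0.002,0,0]
    - [-0.002,0,0]
    - [-0.002,0,0]
  turn:
    - [0,0,0]
    - [0,0,0]
    - [0,0,0]
  fingers: [0.2,0.2,0.2]

```text
time: 4.83
eef_pos: [0.5364, 0.1799, 0.1333]
eef_rot: [0.473, 0.525, -0.473, 0.526]
ft_force: [0.1, -0.1, -4.3]
opening: 0.65
```

Emit:
step_arm:
  offset:
    - [0,0,0.004]
    - [0,0,0.008]
    - [0,0,0.012]
    - [0,0,0.012]
    - [0,0,0.012]
  turn:
    - [0,0,0]
    - [0,0,0]
    - [0,0,0]
    - [0,0,0]
    - [0,0,0]
  fingers: [0.2,0.2,0.2,0.2,0.2]

```text
time: 5.25
eef_pos: [0.5377, 0.1672, 0.1332]
eef_rot: [0.473, 0.525, -0.474, 0.525]
ft_force: [-0.4, 0.7, -4.1]
opening: 0.651
```

Run:
```python
from h import *
np.set_printoptions(precision=4,suppress=True)
s=observe();print(s['eef_pos'],s['opening'],s['ft_force'],s['moment']);print(SR.inv().apply(s['eef_pos']-SO),R.from_quat(s['eef_rot']).as_matrix())
```

```text
[0.5377 0.1672 0.1332] 0.6509015896168912 [-0.3701  0.7268 -4.1429] [0.0102 0.0721 0.0074]
[-0.0372 -0.0117  0.1332] [[ 0.      0.9946  0.1034]
 [-0.0002  0.1034 -0.9946]
 [-1.     -0.      0.0002]]
```

Emit:
step_arm:
  offset:
    - [0,0,0.004]
    - [0,0,0.008]
    - [0,0,0.0105]
    - [0,0,0.0105]
    - [0,0,0.0105]
  turn:
    - [0,0,0]
    - [0,0,0]
    - [0,0,0]
    - [0,0,0]
    - [0,0,0]
  fingers: [0.2,0.2,0.2,0.2,0.2]

```text
time: 5.67
eef_pos: [0.5387, 0.1573, 0.1333]
eef_rot: [0.473, 0.525, -0.473, 0.525]
ft_force: [-0.8, -0.4, -4.1]
opening: 0.644
```

Run:
```python
from h import *
np.set_printoptions(precision=4,suppress=True)
snap('scene','s5');crop('s5',190,180,320,290,6,'s5c')
s=observe();print(s['eef_pos'],s['opening'],s['ft_force'],s['moment']);print(SR.inv().apply(s['eef_pos']-SO))
```

```text
[0.5387 0.1576 0.1333] 0.6440327404147337 [-0.0127  0.1165 -4.3294] [0.0428 0.102  0.0184]
[-0.0372 -0.0214  0.1333]
```

View pics/s5c.png

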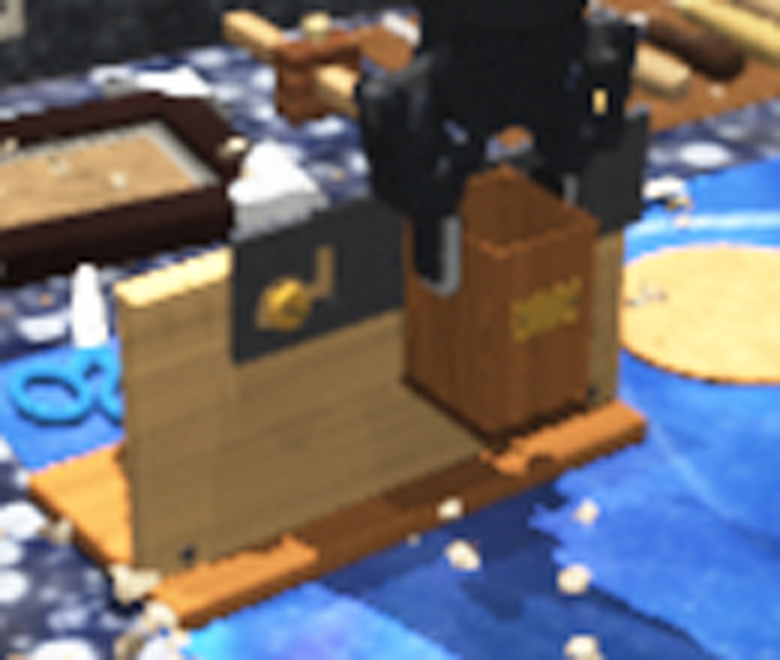

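The left screw head, at crop (287,303), now sits inside the big hole. I'll nudge 0.5 mm further and pull gently, watching the force.

Emit:
step_arm:
  offset:
    - [0,0,0.0005]
    - [0,-0.003,0.0005]
    - [0,-0.006,0.0005]
    - [0,-0.008,0.0005]
    - [0,-0.008,0.0005]
  turn:
    - [0,0,0]
    - [0,0,0]
    - [0,0,0]
    - [0,0,0]
    - [0,0,0]
  fingers: [0.2,0.2,0.2,0.2,0.2]

```text
time: 6.13
eef_pos: [0.5298, 0.1562, 0.1332]
eef_rot: [0.473, 0.526, -0.473, 0.525]
ft_force: [-0.4, -0.3, -4.1]
opening: 0.649
```

Run:
```python
from h import *
np.set_printoptions(precision=4,suppress=True)
s=observe();print(s['eef_pos'],s['opening'],s['ft_force'],s['moment']);print(SR.inv().apply(s['eef_pos']-SO))
```

```text
[0.5298 0.1562 0.1332] 0.6485417634497949 [-0.3676 -0.2666 -4.138 ] [0.0226 0.0853 0.0007]
[-0.0462 -0.0218  0.1332]
```

Emit:
step_arm:
  offset:
    - [0,-0.005,0]
    - [0,-0.01,0]
    - [0,-0.016,0]
    - [0,-0.022,0]
    - [0,-0.028,0]
  turn:
    - [0,0,0]
    - [0,0,0]
    - [0,0,0]
    - [0,0,0]
    - [0,0,0]
  fingers: [0.2,0.2,0.2,0.2,0.2]

```text
time: 6.55
eef_pos: [0.502, 0.1532, 0.1333]
eef_rot: [0.473, 0.526, -0.473, 0.525]
ft_force: [-0.2, -0.4, -4.9]
opening: 0.644
```

Run:
```python
from h import *
np.set_printoptions(precision=4,suppress=True)
snap('scene','s6');crop('s6',190,180,320,290,6,'s6c')
s=observe();print(s['eef_pos'],s['opening'],s['ft_force'],s['moment']);print(SR.inv().apply(s['eef_pos']-SO))
```

```text
[0.5003 0.153  0.1331] 0.6475166767378113 [-2.277  -0.6764 -4.7626] [-0.0219  0.2774  0.0157]
[-0.0759 -0.022   0.1331]
```

View pics/s6c.png

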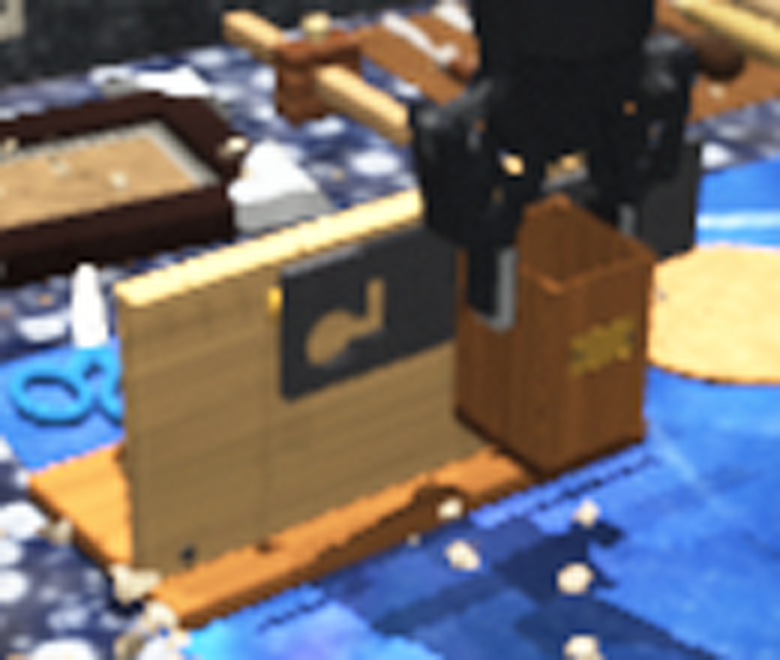

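The caddy is clear of both screws: the head at crop (273,300) is behind the strip, and the grip is steady. Next I carry it to the pad.

Run:
```python
from h import *
np.set_printoptions(precision=4,suppress=True)
print(rel([.508,-.2446,.133],goal(-1)))
```

```text
(array([ 0.0003, -0.0341,  0.3962]), array([0.0012, 0.0003, 0.0027]))
```

Emit:
step_arm:
  offset:
    - [0,-0.01,0.008]
    - [0,-0.018,0.025]
    - [0,-0.024,0.048]
    - [0,-0.03,0.073]
    - [0,-0.034,0.098]
  turn:
    - [0,0,0]
    - [0,0,0]
    - [0,0,0]
    - [0,0,0]
    - [0,0,0]
  fingers: [0.2,0.2,0.2,0.2,0.2]

```text
time: 7.02
eef_pos: [0.4786, 0.0516, 0.1334]
eef_rot: [0.473, 0.526, -0.473, 0.526]
ft_force: [0.4, -0.3, -5.0]
opening: 0.648
```

Emit:
step_arm:
  offset:
    - [0,0,0.025]
    - [0,0,0.05]
    - [0,0,0.075]
    - [0,0,0.1]
    - [0,0,0.125]
  turn:
    - [0,0,0]
    - [0,0,0]
    - [0,0,0]
    - [0,0,0]
    - [0,0,0]
  fingers: [0.2,0.2,0.2,0.2,0.2]

```text
time: 7.43
eef_pos: [0.4924, -0.0733, 0.1334]
eef_rot: [0.473, 0.525, -0.473, 0.526]
ft_force: [-0.3, 0.3, -4.6]
opening: 0.646
```

Emit:
step_arm:
  offset:
    - [0,0,0.025]
    - [0,0,0.05]
    - [0,0,0.075]
    - [0,0,0.1]
    - [0,0,0.12]
  turn:
    - [0,0,0]
    - [0,0,0]
    - [0,0,0]
    - [0,0,0]
    - [0,0,0]
  fingers: [0.2,0.2,0.2,0.2,0.2]

```text
time: 7.85
eef_pos: [0.5049, -0.1939, 0.1334]
eef_rot: [0.473, 0.525, -0.474, 0.525]
ft_force: [1.0, -0.2, -4.1]
opening: 0.647
```

Run:
```python
from h import *
np.set_printoptions(precision=4,suppress=True)
s=observe();print(s['eef_pos'],s['opening'],s['ft_force'],s['moment'],s['joint_pos']);print(rel([.508,-.2446,.133],goal(-1)))
```

```text
[ 0.5049 -0.1939  0.1334] 0.6473927243084071 [ 1.0462 -0.2111 -4.1353] [-0.004   0.0334  0.007 ] [ 0.3547  0.6077 -0.0607  1.9174  0.0614  0.6175 -1.213 ]
(array([ 0.0004, -0.0021,  0.0508]), array([-0.0009,  0.0011, -0.0003]))
```

Emit:
step_arm:
  offset:
    - [0,-0.002,0.02]
    - [0,-0.002,0.035]
    - [0,-0.002,0.045]
    - [0,-0.002,0.05]
    - [0,-0.002,0.05]
  turn:
    - [0,0,0]
    - [0,0,0]
    - [0,0,0]
    - [0,0,0]
    - [0,0,0]
  fingers: [0.2,0.2,0.2,0.2,0.2]

```text
time: 8.27
eef_pos: [0.5081, -0.2423, 0.1332]
eef_rot: [0.473, 0.525, -0.474, 0.525]
ft_force: [0.2, 1.0, -4.2]
opening: 0.65
```

Emit:
step_arm:
  offset:
    - [0,0,0]
    - [0,0,0]
  turn:
    - [0,0,0]
    - [0,0,0]
  fingers: [0.2,0.2]

```text
time: 8.43
eef_pos: [0.5083, -0.2396, 0.1332]
eef_rot: [0.473, 0.526, -0.472, 0.526]
ft_force: [0.4, 0.1, -3.7]
opening: 0.644
```

Run:
```python
from h import *
np.set_printoptions(precision=4,suppress=True)
d=snap('top','t7');snap('scene','s7');crop('t7',330,180,500,320,4.5,'t7c');crop('s7',300,150,460,270,5,'s7c')
s=observe();print(s['eef_pos'],s['opening'],s['ft_force'],s['moment']);print(rel([.508,-.2446,.133],goal(-1)))
```

```text
[ 0.5084 -0.2399  0.1332] 0.6498298164417361 [-0.8868  0.1269 -3.8802] [ 0.0167  0.0687 -0.0141]
(array([ 0.0002, -0.0009,  0.0046]), array([ 0.0027, -0.0008,  0.0001]))
```

View pics/t7c.png

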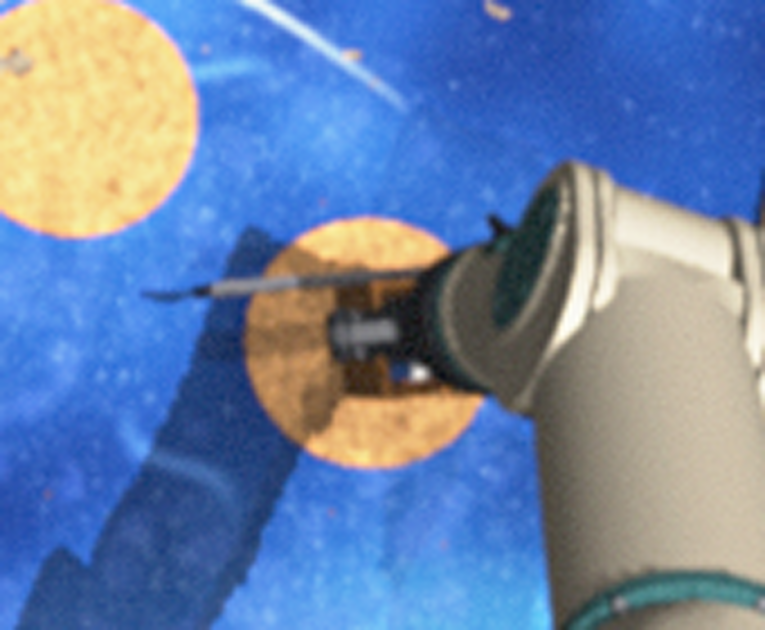

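View pics/s7c.png

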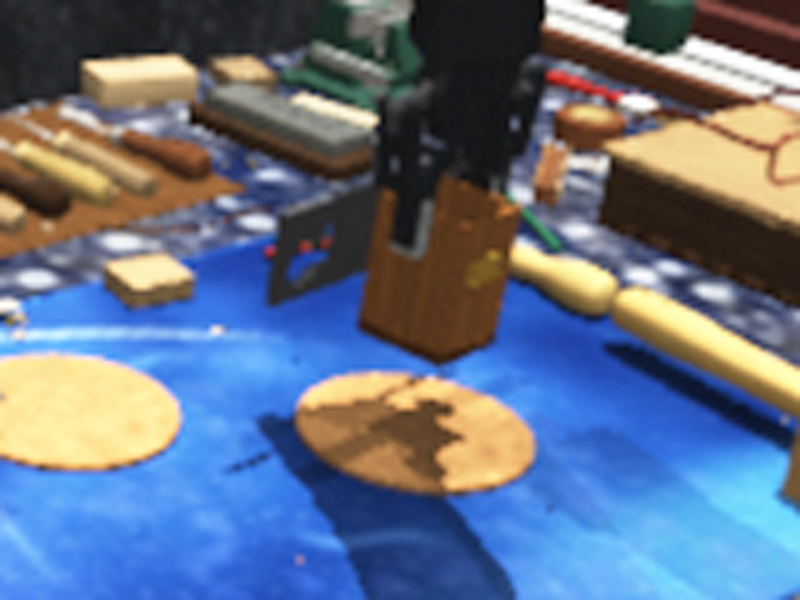

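The caddy hangs upright above the right pad with the eraser visible inside. I'll lower it and correct 4.5 mm sideways.

Emit:
step_arm:
  offset:
    - [0.01,-0.001,0.0045]
    - [0.025,-0.001,0.0045]
    - [0.04,-0.001,0.0045]
    - [0.052,-0.001,0.0045]
    - [0.058,-0.001,0.0045]
  turn:
    - [0,0,0]
    - [0,0,0]
    - [0,0,0]
    - [0,0,0]
    - [0,0,0]
  fingers: [0.2,0.2,0.2,0.2,0.2]

```text
time: 8.95
eef_pos: [0.5065, -0.2454, 0.0731]
eef_rot: [0.473, 0.527, -0.473, 0.525]
ft_force: [0.2, -0.4, -4.6]
opening: 0.649
```

Emit:
step_arm:
  offset:
    - [0.001,0,0]
    - [0.002,0,0]
    - [0.003,0,0]
    - [0.004,0,0]
    - [0.005,0,0]
  turn:
    - [0,0,0]
    - [0,0,0]
    - [0,0,0]
    - [0,0,0]
    - [0,0,0]
  fingers: [0.2,0.2,0.2,0.2,0.2]

```text
time: 9.37
eef_pos: [0.5082, -0.2462, 0.0708]
eef_rot: [0.473, 0.525, -0.473, 0.526]
ft_force: [-0.3, -0.1, -4.9]
opening: 0.646
```

Run:
```python
from h import *
np.set_printoptions(precision=4,suppress=True)
d=snap('scene','s8');crop('s8',300,150,460,270,5,'s8c')
s=observe();print(s['eef_pos'],s['opening'],s['ft_force'],s['moment']);print(rel([.508,-.2446,.0655],goal(-1)))
```

```text
[ 0.508  -0.2461  0.0706] 0.6507578488163231 [-0.8843  0.3141 -4.2466] [-0.0047  0.1191 -0.0314]
(array([ 0.0051,  0.0002, -0.0015]), array([ 0.0007,  0.0004, -0.0008]))
```

View pics/s8c.png

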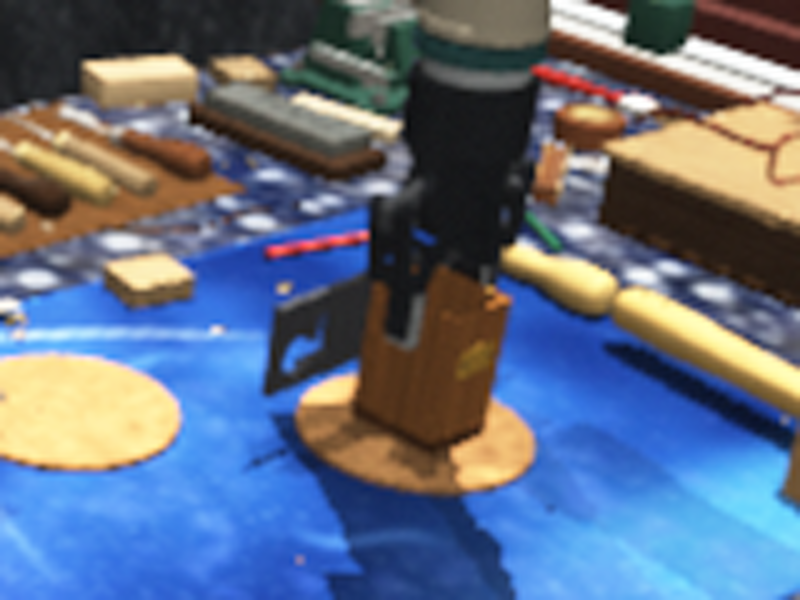

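Still hanging free, about 4–5 mm above the pad. I'll ease down in 1 mm steps.

Emit:
step_arm:
  offset:
    - [0.001,0,-0.001]
    - [0.002,0,-0.001]
    - [0.003,0,-0.001]
    - [0.0035,0,-0.001]
    - [0.0035,0,-0.001]
  turn:
    - [0,0,0]
    - [0,0,0]
    - [0,0,0]
    - [0,0,0]
    - [0,0,0]
  fingers: [0.2,0.2,0.2,0.2,0.2]

```text
time: 9.83
eef_pos: [0.508, -0.2448, 0.0677]
eef_rot: [0.473, 0.525, -0.473, 0.526]
ft_force: [-0.1, 1.4, 4.0]
opening: 0.646
```

Emit:
step_arm:
  offset:
    - [0.001,0,0]
    - [0.0015,0,0]
    - [0.0015,0,0]
  turn:
    - [0,0,0]
    - [0,0,0]
    - [0,0,0]
  fingers: [0.2,0.2,0.2]

```text
time: 10.08
eef_pos: [0.5092, -0.2447, 0.0671]
eef_rot: [0.474, 0.525, -0.472, 0.526]
ft_force: [-0.2, 2.2, 11.0]
opening: 0.654
```

Contact: the force reads +11 N upward. I'll back off 1 mm and then open gradually.

Emit:
step_arm:
  offset:
    - [-0.001,0,0]
    - [-0.001,0,0]
    - [-0.001,0,0]
  turn:
    - [0,0,0]
    - [0,0,0]
    - [0,0,0]
  fingers: [0.2,0.2,0.2]
  force: 25

```text
time: 10.33
eef_pos: [0.5089, -0.2448, 0.0672]
eef_rot: [0.474, 0.525, -0.473, 0.526]
ft_force: [0.2, 2.1, 5.6]
opening: 0.655
```

Emit:
step_arm:
  offset:
    - [0,0,0]
    - [0,0,0]
    - [0,0,0]
    - [0,0,0]
    - [0,0,0]
  turn:
    - [0,0,0]
    - [0,0,0]
    - [0,0,0]
    - [0,0,0]
    - [0,0,0]
  fingers: [0.66,0.7,0.74,0.78,0.84]

```text
time: 10.75
eef_pos: [0.5074, -0.2451, 0.0661]
eef_rot: [0.473, 0.525, -0.473, 0.525]
ft_force: [-0.2, 0.1, 0.2]
opening: 0.841
```

Run:
```python
from h import *
np.set_printoptions(precision=4,suppress=True)
d=snap('scene','s9');crop('s9',300,150,460,270,5,'s9c');snap('wrist','w9')
s=observe();print(s['eef_pos'],s['opening'],s['ft_force'],s['moment'])
```

```text
[ 0.5075 -0.245   0.0661] 0.843128309983576 [ 1.0212 -0.0541  0.1197] [-0.0057  0.0158  0.0092]
```

View pics/s9c.png

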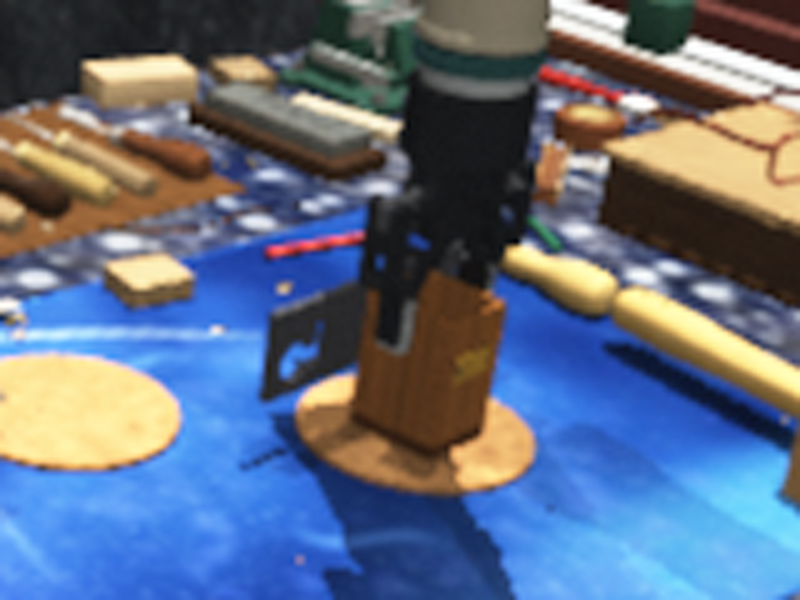

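View pics/w9.png

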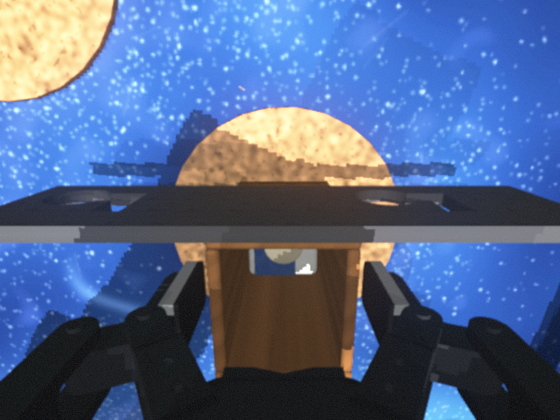

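Released. The caddy stands on the pad and the fingers are clear on both sides. I'll open fully and retreat straight up.

Emit:
step_arm:
  offset:
    - [0,0,0]
    - [0,0,0]
    - [-0.01,0,0]
    - [-0.025,0,0]
    - [-0.045,0,0]
  turn:
    - [0,0,0]
    - [0,0,0]
    - [0,0,0]
    - [0,0,0]
    - [0,0,0]
  fingers: [0.95,1,1,1,1]

```text
time: 11.27
eef_pos: [0.5067, -0.2445, 0.1113]
eef_rot: [0.473, 0.526, -0.473, 0.525]
ft_force: [-0.8, -0.2, -0.2]
opening: 0.999
```

Emit:
step_arm:
  offset:
    - [-0.025,0,0]
    - [-0.055,0,0]
    - [-0.085,0,0]
    - [-0.11,0,0]
    - [-0.12,0,0]
  turn:
    - [0,0,0]
    - [0,0,0]
    - [0,0,0]
    - [0,0,0]
    - [0,0,0]
  fingers: [1,1,1,1,1]

```text
time: 11.68
eef_pos: [0.5093, -0.2457, 0.2358]
eef_rot: [0.474, 0.523, -0.472, 0.528]
ft_force: [-0.1, -0.5, 0.2]
opening: 1.003
```

Emit:
step_arm:
  offset:
    - [0,0,0.03]
    - [0,0,0.07]
    - [0,0,0.11]
    - [0,0,0.15]
    - [0,0,0.19]
  turn:
    - [0,0,0]
    - [0,0,0]
    - [0,0,0]
    - [0,0,0]
    - [0,0,0]
  fingers: [1,1,1,1,1]

```text
time: 12.1
eef_pos: [0.527, -0.4354, 0.2312]
eef_rot: [0.473, 0.526, -0.473, 0.525]
ft_force: [0.7, -0.3, -0.3]
opening: 1.002
```

Emit:
step_arm:
  offset:
    - [0,0,0.01]
    - [0,0,0.01]
    - [0,0,0.01]
    - [0,0,0.01]
    - [0,0,0.01]
  turn:
    - [0,0,0]
    - [0,0,0]
    - [0,0,0]
    - [0,0,0]
    - [0,0,0]
  fingers: [1,1,1,1,1]

```text
time: 12.52
eef_pos: [0.5292, -0.4414, 0.2314]
eef_rot: [0.473, 0.526, -0.472, 0.526]
ft_force: [-0.1, -0.7, 0.8]
opening: 1.0
```

Run:
```python
from h import *
np.set_printoptions(precision=4,suppress=True)
d=snap('top','t10');snap('scene','s10');crop('s10',300,150,460,270,5,'s10c');crop('t10',360,190,480,310,5,'t10c')
s=observe();print(s['time'],s['eef_pos'],s['opening'],s['ft_force'])
c=cloud(d);m=np.zeros(c.shape[:2],bool);m[200:300,340:480]=1
r=m&(c[...,2]>.09)&(c[...,2]<.115);print(r.sum(),np.median(c[r],0),cv2.minAreaRect(c[r][:,:2].astype(np.float32)))
```

```text
12.6167 [ 0.5291 -0.4421  0.2316] 1.000212282041199 [ 0.538   0.6811 -0.6844]
458 [ 0.5347 -0.2392  0.1038] ((0.5107943415641785, -0.24256053566932678), (0.07015120983123779, 0.22621262073516846), 6.056613445281982)
```

View pics/t10c.png

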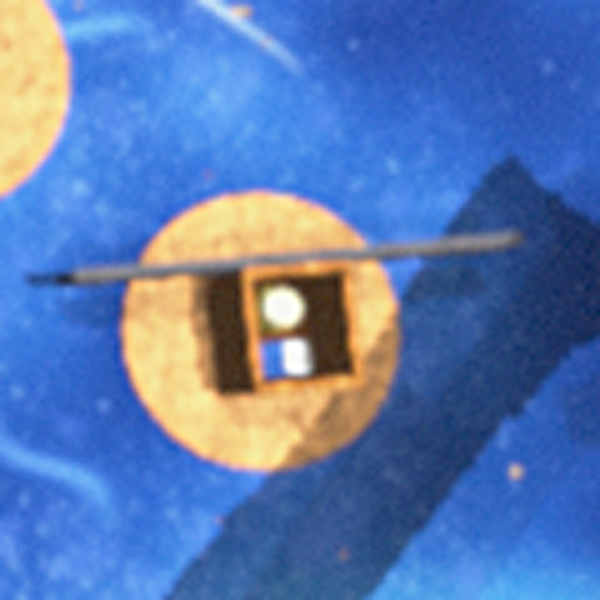

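View pics/s10c.png

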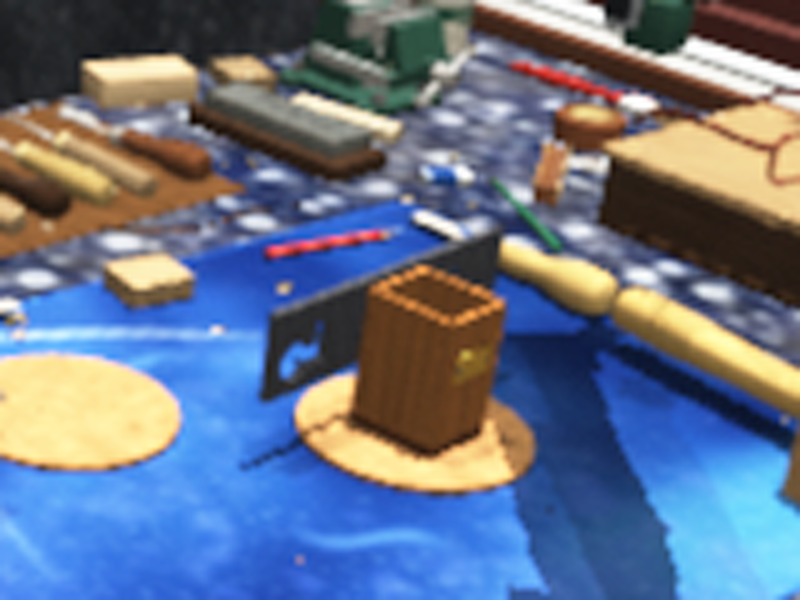

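View pics/t10.png

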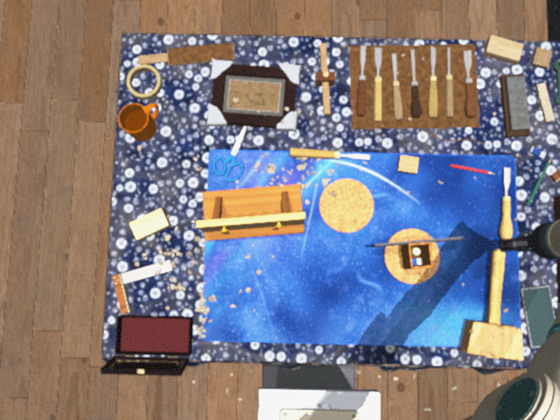

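The caddy's centre measures about (0.508, -0.243), within about 2 mm of the pad's centre. It stands upright with the bottle and eraser inside, and nothing else has moved.

```bash
python3 -c "
from plant import *
print(close_job())"
```

```text
the job is handed in; nothing more can be done
None
```

I took the caddy down from its stand and set it on the cork pad. I then let go, moved the arm clear and handed the job in at about 12.6 s of the 51 s. The hand-in gives no verdict, so the result below rests on my own checks.

- **Unhooking:** I lifted it about 18 mm, shifted it about 23 mm to the right and pulled it off. I felt no resistance at the screws.
- **Which pad:** two round cork discs were in view. I used the one nearer the base, 0.564 m away against 0.646 m for the other.
- **Position:** the last top view puts the caddy's centre about 2 mm from the pad's centre.
- **State:** the caddy stands upright, with the yellow bottle and the eraser inside. The gripper is clear and open, and the force reading is back to noise.
- **Other objects:** the sanding block, chisel and offcut look unmoved in the before and after top views. I compared these by eye only.

**Disagreements:**
- The first lift came out about 16 mm instead of 18, so I raised it 2 mm more before shifting.
- The caddy touched the pad about 2 mm higher than I had worked out. I pressed to about 11 N, then eased off before opening the fingers.
- The eraser shifted slightly inside the caddy on the way.

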